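# Clamp a rail blank and click the vise lock over

### The job

Clamp the wooden blank in the quick-action bench vise: push the sliding jaw along until the blank is pinched snugly between both jaws, without crushing it. Then swing the lock lever clockwise (seen from above) until it clicks over once and rests in its notch - no further - and leave the tools around the vise where they lie.

Things in the scene. Friction and masses are not known exactly. Their poses are not given: they have to be found in the camera images.
- vise: the vise, screwed down: dark steel base plate 150 x 360 mm, 20 mm thick. Origin on the work surface, z up, y from the lock lever towards the fixed jaw. Fixed jaw: wooden block 130 (x) x 40 (y) mm, top at z 85 mm, clamping face at y = +100 mm, looking to -y. The lever's upright axis is at x = 0, y = -150 mm, on a steel disc of radius 64 mm (top at z 62 mm).
- jaw (a joint): travel of the sliding wooden jaw along the vise's +y, m: 0 = 55 mm between the jaws' faces (blank pinched), negative = open; starts 30 to 60 mm open. Jaw 130 mm wide (x), 35 mm thick (y), top at z 84 mm. Two guide bars (tops at z 44 mm, 64 mm apart) run from its back to the lock block. Slides stiffly (4 N, about 6 N with the blank) and stays where left.
- jaw_back (a point): middle of the top edge of the sliding jaw's back face (the side to push towards the fixed jaw), 83 mm above the work surface. Axes as the vise.
- blank_mid (a point): centre of the loose beech blank, 160 mm long (its x), 55 mm wide (its y), 45 mm high, 0.28 kg, lying lengthwise across the slide between the jaws on the base plate, at the start a few mm clear of the fixed jaw. 40 N of squeeze from the jaw would crush its edges.
- lever_axis (a point): on the lever's upright turning axis, at the arm's mid height, 96 mm above the work surface. Its hub is 34 mm wide, top at 107 mm.
- lever_push (a point): a point in the lock lever's arm 78 mm from its axis, mid height (96 mm above the work surface); x points outward along the arm. The arm is a dark bar 14 mm thick, 16 mm high (z 88 to 104 mm), free all round beyond 40 mm from the axis, ending in a 26 mm ball at 98 mm.
- pin (a joint): travel of the lever's spring pin, in m, which stands out of a small aluminium housing on the disc at the vise's -x side (22 mm wide, top 79 mm above the work surface; the lever's arm passes over it). About -0.001 = on the plain part of the cam, +0.002 = on the crest of the hump, -0.0045 = dropped into the notch (the click), +0.004 = on the crest of the second hump beyond (forced).
- mallet: bystander: a wooden mallet, head 70 x 125 x 58 mm, on the vise's +y side; origin on its underside below the middle of the handle's root.
- square: bystander: a try square, wooden stock 115 mm, steel blade 150 mm, 16 mm high, flat on the bench on the vise's far (+x) side; origin under its stock.
- chisel: bystander: a wood chisel, 235 mm long, 30 mm high, on the vise's -y side; origin under its middle.
- offcut: bystander: a wooden offcut 40 x 110 x 35 mm on the vise's near (-x) side; origin under its middle.
- lever (a joint): lock lever's angle, rad: 0 = along the vise's +x, growing clockwise seen from above (pi/2 = to its -y); starts at 0 to 0.4. Turns lightly (1 to 3 N) to a hump (8 N at the push point), then drops by itself into the notch. The notch lies at 1.15 to 2.35 rad, different every time; the hump begins 0.45 and crests 0.25 rad before it. A second hump (17 N, crest 0.3 rad past it) must not be forced.
Things that resemble listed ones, but are neither listed nor needed, are in the scene too. Leave any purple or yellow look-alike of the part that bears blank_mid alone.

How it is judged:
By the outcome, as a careful person would: the job done as asked, in the order asked, and still so for the second after the job is handed in, with the robot touching nothing.
It also fails if it takes over 72 s, if anything falls off the work surface, if the arm or the gripper's body presses on something with over 40 N, if the wrist force passes 120 N, or if a joint passes its speed limit or range.

### The arm

A 6-joint arm with a two-finger parallel gripper is mounted at the origin on the work surface. World frame = base frame: x ahead of the robot, y to its left, z up, the work surface at z = 0. Lengths are in mm, angles in rad, forces in N, time in s.
With the tool pointing down it reaches from about 350 to 875 mm from the base axis. Payload 4.2 kg.
Tool frame: the origin (TCP) lies at the very end of the fingers, on their centre line; the grasp point (between the pads) lies 19 mm behind it; z points along the fingers, y is the line along which they close (so a half turn about z gives the same grasp; the last joint's range is limited). The gripper opens to 85 mm and grips with 20 to 120 N. Pads are 22 mm wide; open, the fingers measure 114 mm over their backs; the gripper's body (76 mm by 85 mm) begins 54 mm behind the grasp point. The pads swing forward as they close: fully open they stand 13 mm farther back than shut.
Start: joints at [1.505, 0.385, 0.008, 0, -1.194, -0.259], TCP at [199.417, 592.311, 231.312] pointing down, gripper open.
Joint ranges: [-3.14, 3.14], [-1.21, 2.06], [-1.07, 1.41], [-3.16, 2.05], [-2.99, -0.16], [-3.1, 3.1]. Speed limits (rad/s): [2.79, 2.79, 3.14, 3.14, 3.14, 3.14].

### API

Orientations are given as a unit quaternion [x, y, z, w].
In Python, from bench import arm gives the robot as it stands.
- The arm moves only by the tool servo_tool, never from a script. Its argument "rows" is a list that holds one entry, the list of rows, each a list of 7 numbers: the finger opening in mm, from 0 to 85.4, then the shift along the tool's x, y, z in mm, then the turn, a rotation vector about the tool's x, y, z in rad. A call has 1 to 10 rows; each row is the pose to reach, as a shift and turn from the pose commanded when the call began, along the tool's axes at that moment; what a row does not reach only later rows make up. A row lasts 1/8 s, in which the tool goes at most 62.5 mm and 10.7 degrees, less where a joint would pass 70% of its speed; a pose out of reach is approached as far as the arm can. A call with a gripper value outside its range is refused whole. The fingers move at their own pace and stop on an object; the grip force is fixed at half the most. Time passes only in rows, so rows that repeat a pose let the fingers close. It gives the time, the measured TCP pose, the force, the opening and the grip force at its end, in the units of the state.
- arm.read_state(): the state, without advancing time (a new reading comes with each control period).
- arm.get_image(name): name is "side" or "top" or "wrist"; returns the picture (420x560x3 uint8, red, green, blue); there is no depth.
- arm.camera_params(name): a dict with "intrinsics" (3x3 intrinsics, pixels), "R" (3x3) and "t" (3): a world point X has camera coordinates R X + t. Camera axes: x right, y down, z forward; pixel columns grow to the right and rows downward; lengths in mm; the calibration is good to about 2 mm. The wrist camera is an equidistant fisheye: a pixel r from the principal point sees the ray r / f radians off the axis. A picture is of the moment at which its call begins: read the wrist's pose just before it. camera_params takes no time and is no camera call; for the wrist camera it gives the pose at the moment of the call.
- arm.job_done(): hands the job in; it is judged then, once.
The state is a dict: "clock": time; "joints": joint angles; "joint_vel": joint speeds; "joint_efforts": joint torques, N m; "position": TCP position; "ee_rot": TCP orientation; "contact_force": force on the tool from outside, world axes, zero at the start; "wrist_torque": the same for the moment, N m; "gripper_width": finger opening in mm; "grasp_force": force on a finger pad.
Only numpy, scipy, OpenCV 4.12 (cv2) and the standard library are available. Lean on these libraries where they do the work, as an engineer would, in place of code of your own. Each camera call takes 0.05 s, during which the arm holds its last target. There are 200 camera calls.

## Working session

There is one attempt and no reset: what is moved stays moved. The work goes in short steps, Python scripts to look and compute and a tool call to move; the robot and the scene stay as the last step left them, time stands still between calls to the robot, and variables do not carry over. Pictures are saved under pics/ and viewed, at most 10 in all, crops included, and the job is handed in when it is done.

Besides the shell and the picture viewer there is one more tool, called after "Emit:" in YAML: its name, and indented under it one key for each argument. servo_tool: Moves the arm, as the interface text tells. Its arguments: {"type":"object","properties":{"rows":{"type":"array"}},"required":["rows"]}

```bash
mkdir -p pics
python3 - <<'E'
from bench import arm
import cv2, numpy as np
s=arm.read_state(); print(s)
for n in ("top","side"):
    cv2.imwrite(f"pics/{n}0.png",cv2.cvtColor(arm.get_image(n),cv2.COLOR_RGB2BGR))
    p=arm.camera_params(n); print(n,p)
E
```

```text
{'clock': 0.0, 'joints': array([ 1.50462094e+00,  3.85563223e-01,  6.63355998e-03, -4.94782204e-04,
       -1.19400481e+00, -2.58615267e-01]), 'joint_vel': array([ 1.31023801e-03,  4.72083380e-06, -1.27922695e-03,  1.95947654e-03,
       -4.74641741e-04,  1.13084480e-03]), 'joint_efforts': array([-6.63459341e-04, -3.92292416e+01,  1.88407212e+01,  4.18644235e+00,
       -4.66984420e-03,  9.39026563e-07]), 'position': array([199.23185742, 591.78107557, 230.22121454]), 'ee_rot': array([ 9.86827482e-01, -1.61772450e-01, -1.26168236e-04,  1.08621682e-03]), 'contact_force': array([-0.45290952,  0.2608449 , -0.95730216]), 'wrist_torque': array([-0.04157689, -0.04016931, -0.01321156]), 'grasp_force': 0.0, 'gripper_width': 85.5834539286671}
top {'intrinsics': array([[412.02205075,   0.        , 279.90843507],
       [  0.        , 412.02205075, 205.00838024],
       [  0.        ,   0.        ,   1.        ]]), 'R': array([[ 0.02467209, -0.99969143,  0.00288736],
       [-0.97931752, -0.02474926, -0.20081002],
       [ 0.20081952,  0.00212676, -0.97962595]]), 't': array([  88.77043792,  558.78588001, 1146.000547  ])}
side {'intrinsics': array([[434.06252412,   0.        , 280.14175388],
       [  0.        , 434.06252412, 207.66833226],
       [  0.        ,   0.        ,   1.        ]]), 'R': array([[ 9.31226195e-01, -3.64441723e-01,  6.03789448e-05],
       [-2.76362622e-01, -7.06273322e-01, -6.51768130e-01],
       [ 2.37574144e-01,  6.06926870e-01, -7.58418289e-01]]), 't': array([-479.37830218,  299.07298864,  853.3839834 ])}
```

View pics/top0.png

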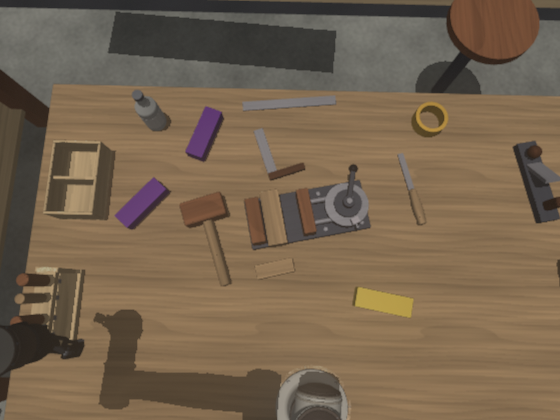

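View pics/side0.png

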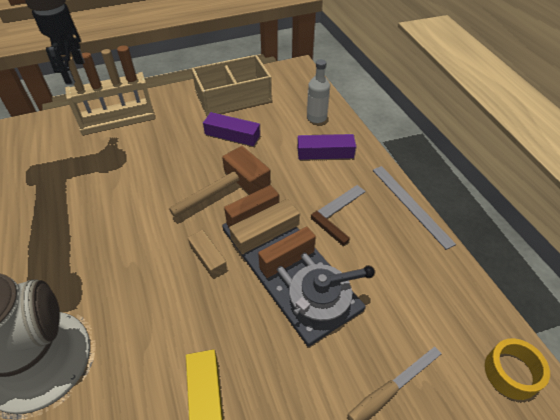

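Top view: the fixed jaw is at (256,220), the natural-wood blank at (273,217), the sliding jaw at (306,212) and the lever hub at (349,202), with its ball at (353,169). The look-alikes are purple at (204,133) and (141,203), and yellow at (384,302). The beech blank between the jaws is the one meant. I'll confirm that in one enlarged crop.

Run:
```python
import cv2
i=cv2.imread("pics/top0.png")[150:260,235:385]
cv2.imwrite("pics/c1.png",cv2.resize(i,None,fx=5,fy=5,interpolation=cv2.INTER_CUBIC))
```

```text
(no output)
```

View pics/c1.png

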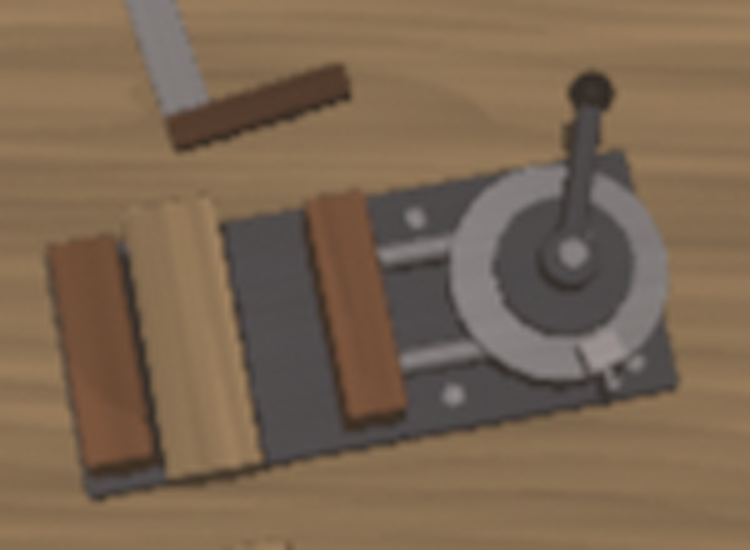

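The crop confirms it: the beech blank lies between the two brown jaws, and the lever points up and slightly right. Crop pixels: hub (572,253), ball (591,91), pin housing (605,350). Next I fit the vise pose to the corners.

```bash
cat > h.py <<'E'
from bench import arm
import numpy as np
def proj(n,X):
    p=arm.camera_params(n); c=np.atleast_2d(X)@p["R"].T+p["t"]; q=c@p["intrinsics"].T
    return q[:,:2]/q[:,2:]
def ray(n,uv,z):
    p=arm.camera_params(n); d=p["R"].T@np.linalg.inv(p["intrinsics"])@[*uv,1]; C=-p["R"].T@p["t"]
    return C+d*(z-C[2])/d[2]
def V(v,P):  # vise->world
    c,s=np.cos(v[2]),np.sin(v[2]); P=np.atleast_2d(P)
    return np.c_[v[0]+c*P[:,0]-s*P[:,1], v[1]+s*P[:,0]+c*P[:,1], P[:,2]]
E
python3 - <<'E'
from h import *
from scipy.optimize import least_squares
o=lambda u,v:(235+u/5-.4,150+v/5-.4)
pts=[(o(572,253),lambda p:(0,-150,107)),
(o(591,91),lambda p:(98*np.cos(p[4]),-150-98*np.sin(p[4]),96))]
for q,P in zip([(47,246),(115,236),(157,460),(88,470)],[(65,140,85),(65,100,85),(-65,100,85),(-65,140,85)]): pts.append((o(*q),lambda p,P=P:P))
for q,(x,y) in zip([(305,198),(360,190),(406,410),(350,424)],[(65,45),(65,10),(-65,10),(-65,45)]): pts.append((o(*q),lambda p,x=x,y=y:(x,y+p[3],84)))
uv=np.array([a for a,_ in pts])
f=lambda p:(proj("top",V(p,[g(p) for _,g in pts]))-uv).ravel()
g0=ray("top",uv[0],107)
r=least_squares(f,[g0[0],g0[1]+150,.1,-40,.2],x_scale=[10,10,.1,10,.1])
p=r.x; print(p.round(3)); print(r.fun.reshape(-1,2).round(1).tolist())
print("blank corners",[ray("top",o(*q),65).round(1).tolist() for q in [(130,207),(212,198),(262,463),(172,478)]])
for n,P in dict(axis=(0,-150,96),jawback=(0,10+p[3],83),blank=(0,70,42)).items(): print(n,V(p,P).round(1),proj("side",V(p,P)).round(1))
print(proj("side",V(p,[(98*np.cos(p[4]),-150-98*np.sin(p[4]),96),(65,100,85),(-65,140,85),(65,10+p[3],84)])).round(1))
E
```

```text
[ 5.31616e+02  5.50950e+01  2.19000e-01 -5.39030e+01  3.48000e-01]
[[0.3, 0.2], [-0.1, 0.5], [-0.1, 0.5], [0.1, -0.2], [0.1, -0.5], [-0.1, 0.3], [-0.6, 0.4], [0.3, -0.3], [0.6, -0.2], [-0.4, -0.7]]
blank corners [[594.9, 160.0, 65.0], [601.6, 112.3, 65.0], [447.2, 79.8, 65.0], [437.4, 130.8, 65.0]]
axis [[564.1 -91.3  96. ]] [[320.2 281. ]]
jawback [[541.1  12.2  83. ]] [[289.6 248.3]]
blank [[516.4 123.4  42. ]] [[261.6 225.5]]
[[366.7 270.8]
 [277.5 193.9]
 [221.  206.4]
 [314.  234.5]]
```

The fit is within 0.7 px, and the side view agrees: the hub predicts at (320,281) and the ball at (367,271), as seen. Jaw is about −54 mm, lever about 0.35 rad. I'll go above the gap behind the jaw with tool x along −vise y and the fingers shut.

Emit:
servo_tool:
  rows:
    - [[0,518,456,70,0,0,1.03],[0,518,456,70,0,0,1.03],[0,518,456,70,0,0,1.03],[0,518,456,70,0,0,1.03],[0,518,456,70,0,0,1.03],[0,518,456,70,0,0,1.03],[0,518,456,70,0,0,1.03],[0,518,456,70,0,0,1.03],[0,518,456,70,0,0,1.03],[0,518,456,70,0,0,1.03]]

```text
clock: 1.35
position: [511.3, 52.1, 167.9]
ee_rot: [0.779, -0.627, -0.0, -0.0]
contact_force: [0.0, 0.6, -0.1]
gripper_width: 0.3
grasp_force: 0.0
```

Emit:
servo_tool:
  rows:
    - [[0,0,0,0,0,0,0],[0,0,0,0,0,0,0]]

```text
clock: 1.6
position: [510.3, 53.7, 167.8]
ee_rot: [0.779, -0.627, -0.0, 0.0]
contact_force: [-0.1, 0.1, 0.2]
gripper_width: 0.2
grasp_force: 0.0
```

```bash
cat >> h.py <<'E'
from scipy.spatial.transform import Rotation as Ro
v=[531.616,55.095,.219]
def togo(P,yaw=None,v=v):
    s=arm.read_state(); R=Ro.from_quat(s["ee_rot"])
    print("pos",s["position"].round(1),"shift",R.inv().apply(V(v,P)[0]-s["position"]).round(1),"yaw",(R.as_matrix()[:2,0]).round(3), np.arctan2(*R.as_matrix()[1::-1,0]).round(3),"F",s["contact_force"].round(1))
E
python3 - <<'E'
from h import *
togo((0,-62,140))
E
```

```text
pos [510.3  53.7 167.8] shift [ 65.2 -21.4  27.8] yaw [ 0.213 -0.977] -1.356 F [-0.1  0.1  0.2]
```

Emit:
servo_tool:
  rows:
    - [[0,65,-21,28,0,0,0],[0,65,-21,28,0,0,0],[0,65,-21,28,0,0,0],[0,65,-21,28,0,0,0]]

```text
clock: 2.1
position: [544.9, -3.6, 141.0]
ee_rot: [0.78, -0.626, 0.0, -0.0]
contact_force: [-0.4, 0.8, 0.3]
gripper_width: -0.0
grasp_force: 0.0
```

Run:
```python
from h import *
import cv2
togo((0,-62,58))
p=arm.camera_params("wrist"); im=arm.get_image("wrist")
def wp(X):
    c=p["R"]@X+p["t"]; th=np.arctan2(np.hypot(c[0],c[1]),c[2]); a=np.arctan2(c[1],c[0]); K=p["intrinsics"]
    return [K[0,2]+K[0,0]*th*np.cos(a),K[1,2]+K[1,1]*th*np.sin(a)]
im=cv2.cvtColor(im,cv2.COLOR_RGB2BGR)
P=[(65,10-54,84),(-65,10-54,84),(65,45-54,84),(-65,45-54,84),(65,100,85),(-65,100,85),(0,-150,107)]
for X in V(v,P): 
    q=wp(X); cv2.drawMarker(im,(int(q[0]),int(q[1])),(0,255,0),0,8,1)
cv2.imwrite("pics/w1.png",im)
```

```text
pos [544.9  -3.6 141. ] shift [ 1.8  0.3 83. ] yaw [ 0.216 -0.976] -1.353 F [-0.4  0.8  0.3]
```

View pics/w1.png

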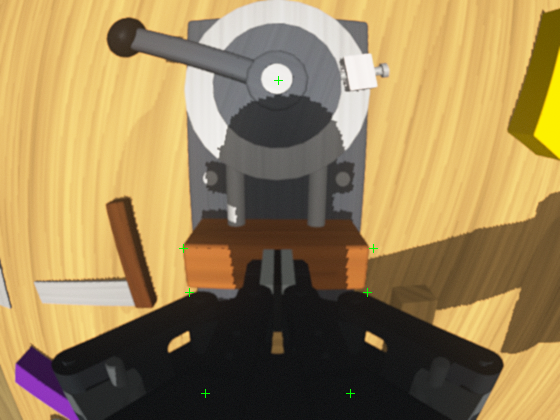

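The wrist view shows the jaw's back edge at row 247, against 248 predicted, and the hub on its mark at (278,80). The fit holds. Descending behind the jaw.

Emit:
servo_tool:
  rows:
    - [[0,4,0,20,0,0,0],[0,4,0,50,0,0,0],[0,4,0,82,0,0,0],[0,4,0,82,0,0,0],[0,4,0,82,0,0,0]]

```text
clock: 2.78
position: [546.9, -8.2, 59.7]
ee_rot: [0.78, -0.626, 0.001, -0.001]
contact_force: [0.2, 0.2, 0.2]
gripper_width: 0.0
grasp_force: 0.0
```

Run:
```python
from h import *
togo((0,-64,58))
```

```text
pos [546.9  -8.2  59.7] shift [-1.1  1.2  1.7] yaw [ 0.216 -0.976] -1.353 F [0.2 0.2 0.2]
```

Emit:
servo_tool:
  rows:
    - [[0,-5,1,1,0,0,0],[0,-10,1,1,0,0,0],[0,-15,1,1,0,0,0],[0,-20,1,1,0,0,0],[0,-25,1,1,0,0,0],[0,-30,1,1,0,0,0],[0,-35,1,1,0,0,0],[0,-40,1,1,0,0,0],[0,-45,1,1,0,0,0],[0,-50,1,1,0,0,0]]

```text
clock: 4.03
position: [534.4, 40.1, 57.2]
ee_rot: [0.779, -0.627, 0.0, -0.0]
contact_force: [2.9, -3.9, 1.2]
gripper_width: 0.0
grasp_force: 2.1
```

Run:
```python
from h import *
togo((0,-1,58))
```

```text
pos [534.4  40.1  57.2] shift [-14.2  -0.5  -0.8] yaw [ 0.214 -0.977] -1.355 F [ 2.9 -3.9  1.2]
```

Emit:
servo_tool:
  rows:
    - [[0,-2,0,0,0,0,0],[0,-4,0,0,0,0,0],[0,-6,0,0,0,0,0],[0,-8,0,0,0,0,0],[0,-10,0,0,0,0,0]]

```text
clock: 4.65
position: [532.2, 49.3, 57.1]
ee_rot: [0.779, -0.627, 0.0, 0.0]
contact_force: [4.6, -5.5, 1.5]
gripper_width: 0.0
grasp_force: 3.0
```

Run:
```python
from h import *
togo((0,-1,58))
```

```text
pos [532.2  49.3  57.1] shift [-4.8 -0.7 -0.9] yaw [ 0.214 -0.977] -1.355 F [ 4.6 -5.5  1.5]
```

Now about 6–7 N with the blank, as expected, so 1 mm steps.

Emit:
servo_tool:
  rows:
    - [[0,-1,0,0,0,0,0],[0,-2,0,0,0,0,0],[0,-2,0,0,0,0,0]]

```text
clock: 5.03
position: [531.8, 51.2, 57.1]
ee_rot: [0.779, -0.627, 0.0, 0.0]
contact_force: [3.4, -3.8, 0.6]
gripper_width: -0.1
grasp_force: 2.6
```

Emit:
servo_tool:
  rows:
    - [[0,-1,0,0,0,0,0],[0,-1,0,0,0,0,0]]

```text
clock: 5.28
position: [531.6, 52.2, 57.1]
ee_rot: [0.779, -0.627, 0.0, 0.0]
contact_force: [3.7, -4.4, 0.1]
gripper_width: -0.4
grasp_force: 2.6
```

Emit:
servo_tool:
  rows:
    - [[0,-1,0,0,0,0,0],[0,-1,0,0,0,0,0]]

```text
clock: 5.52
position: [531.5, 52.5, 57.2]
ee_rot: [0.779, -0.627, 0.0, 0.0]
contact_force: [5.7, -7.1, 1.1]
gripper_width: -0.0
grasp_force: 4.2
```

Emit:
servo_tool:
  rows:
    - [[0,-1,0,0,0,0,0],[0,-1,0,0,0,0,0]]

```text
clock: 5.78
position: [531.5, 52.5, 57.2]
ee_rot: [0.779, -0.627, 0.001, 0.001]
contact_force: [7.3, -12.2, 0.0]
gripper_width: -0.0
grasp_force: 6.5
```

Emit:
servo_tool:
  rows:
    - [[0,-0.8,0,0,0,0,0],[0,-0.8,0,0,0,0,0]]

```text
clock: 6.02
position: [531.5, 52.6, 57.2]
ee_rot: [0.779, -0.627, 0.001, 0.001]
contact_force: [8.6, -15.7, -1.2]
gripper_width: 0.0
grasp_force: 8.3
```

Emit:
servo_tool:
  rows:
    - [[0,3,0,0,0,0,0],[0,9,0,0,0,0,0],[0,9,0,-45,0,0,0],[0,9,0,-90,0,0,0],[0,9,0,-90,0,0,0]]

```text
clock: 6.65
position: [534.4, 47.4, 150.7]
ee_rot: [0.779, -0.626, 0.002, -0.003]
contact_force: [-0.3, 0.1, 0.1]
gripper_width: -0.0
grasp_force: 0.0
```

Run:
```python
from h import *
import cv2
i=cv2.cvtColor(arm.get_image("side"),cv2.COLOR_RGB2BGR)[150:350,180:400]
cv2.imwrite("pics/s2.png",cv2.resize(i,None,fx=3,fy=3,interpolation=cv2.INTER_CUBIC))
a=.348
for r,off in ((78,-26),):
    togo((r*np.cos(a)-off*np.sin(a),-150-r*np.sin(a)-off*np.cos(a),140))
```

```text
pos [532.8  47.  148.4] shift [143.8 -83.2   8.4] yaw [ 0.214 -0.977] -1.355 F [-0.1  0.3 -0.5]
```

View pics/s2.png

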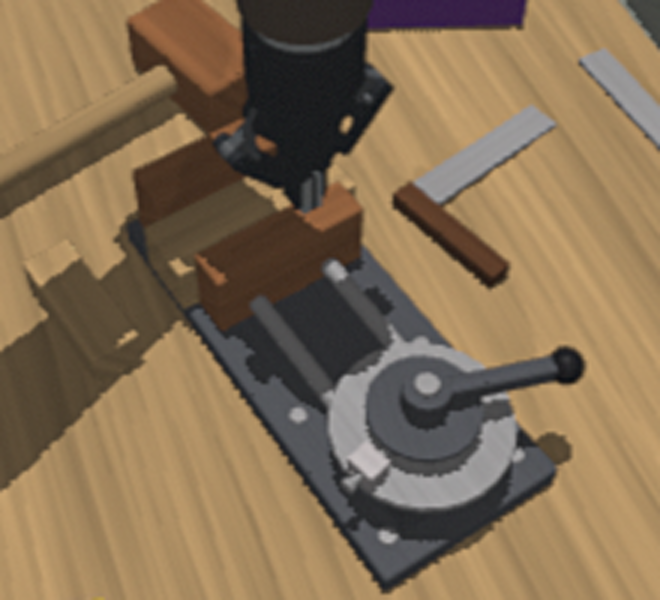

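The jaw is home: the force rose to 18 N with no motion, and the blank is pinched between both jaws. The lever is still at its start, with the ball at crop pixel (567,365). I'll push the arm at radius 66 mm so the fingers clear the ball, turning the tool with the lever.

Run:
```python
from h import *
a=.348
for d in (28,18): togo((66*np.cos(a)+d*np.sin(a),-150-66*np.sin(a)+d*np.cos(a),86))
for t in np.arange(1,11)*.03: print(round(t,2),round(18*(1-np.cos(t))+66*np.sin(t),1),round(66*(1-np.cos(t))-18*np.sin(t),1))
```

```text
pos [532.8  47.  148.4] shift [137.9 -72.5  62.4] yaw [ 0.214 -0.977] -1.355 F [-0.1  0.3 -0.5]
pos [532.8  47.  148.4] shift [147.3 -69.1  62.4] yaw [ 0.214 -0.977] -1.355 F [-0.1  0.3 -0.5]
0.03 2.0 -0.5
0.06 4.0 -1.0
0.09 6.0 -1.4
0.12 8.0 -1.7
0.15 10.1 -1.9
0.18 12.1 -2.2
0.21 14.2 -2.3
0.24 16.2 -2.4
0.27 18.3 -2.4
0.3 20.3 -2.4
```

Emit:
servo_tool:
  rows:
    - [[0,138,-72,0,0,0,0.35],[0,138,-72,0,0,0,0.35],[0,138,-72,0,0,0,0.35],[0,138,-72,0,0,0,0.35],[0,138,-72,30,0,0,0.35],[0,138,-72,62,0,0,0.35],[0,138,-72,62,0,0,0.35],[0,138,-72,62,0,0,0.35]]

```text
clock: 7.7
position: [632.9, -72.4, 85.9]
ee_rot: [-0.659, 0.752, -0.0, 0.0]
contact_force: [0.2, -0.1, 1.2]
gripper_width: -0.0
grasp_force: 0.0
```

```bash
cat >> h.py <<'E'
def pl():  # tool's place about the lever: r, and lever angle implied if touching (d=18)
    s=arm.read_state(); R=Ro.from_quat(s["ee_rot"]); q=R.inv().apply(V(v,(0,-150,86))[0]-s["position"]); f=R.inv().apply(s["contact_force"])
    M=R.as_matrix(); a=-1.3518-np.arctan2(M[1,0],M[0,0])
    w=np.hypot(q[0],q[1]); print("axis in tool",q.round(1),"tool a",a.round(3),"lever a if touching",round(a+np.arctan2(-q[0],q[1])+np.arcsin(18/w),3),"Ftool",f.round(1),"t",s["clock"])
E
python3 -c "
from h import *
pl()"
```

```text
axis in tool [27.8 65.6 -0.1] tool a 0.352 lever a if touching 0.206 Ftool [ 0.1 -0.2 -1.2] t 7.7
```

Emit:
servo_tool:
  rows:
    - [[0,4,0,0,0,0,0],[0,8,0,0,0,0,0],[0,12,-0.5,0,0,0,0.03],[0,14,-1,0,0,0,0.06],[0,16,-1.4,0,0,0,0.09],[0,18,-1.7,0,0,0,0.12],[0,20,-1.9,0,0,0,0.15],[0,22,-2.2,0,0,0,0.18],[0,24,-2.3,0,0,0,0.21],[0,26,-2.4,0,0,0,0.24]]

```text
clock: 8.95
position: [631.9, -99.3, 85.4]
ee_rot: [-0.563, 0.827, -0.0, 0.0]
contact_force: [2.3, 1.8, 0.8]
gripper_width: 0.3
grasp_force: 1.0
```

```bash
python3 -c "
from h import *
pl()"
```

```text
axis in tool [17.4 65.9 -0.7] tool a 0.595 lever a if touching 0.603 Ftool [-2.6 -1.5 -0.8] t 8.95
```

The lever is moving freely at 2.6 N, angle about 0.60. Arc steps of 0.15 rad next.

Emit:
servo_tool:
  rows:
    - [[0,2,-0.5,0,0,0,0.03],[0,4,-1,0,0,0,0.06],[0,6,-1.4,0,0,0,0.09],[0,8,-1.7,0,0,0,0.12],[0,10.1,-1.9,0,0,0,0.15]]

```text
clock: 9.57
position: [629.6, -109.2, 85.1]
ee_rot: [-0.499, 0.867, 0.0, 0.0]
contact_force: [2.1, 1.7, 0.2]
gripper_width: 0.1
grasp_force: 1.4
```

Emit:
servo_tool:
  rows:
    - [[0,2,-0.5,0,0,0,0.03],[0,4,-1,0,0,0,0.06],[0,6,-1.4,0,0,0,0.09],[0,8,-1.7,0,0,0,0.12]]

```text
clock: 10.07
position: [627.1, -117.0, 85.1]
ee_rot: [-0.446, 0.895, 0.0, 0.0]
contact_force: [2.8, 2.7, -0.3]
gripper_width: 0.2
grasp_force: 1.5
```

```bash
python3 -c "
from h import *
pl()"
```

```text
axis in tool [17.3 65.6 -0.9] tool a 0.865 lever a if touching 0.875 Ftool [-3.8 -0.7  0.3] t 10.075
```

Emit:
servo_tool:
  rows:
    - [[0,2,-0.5,0,0,0,0.03],[0,4,-1,0,0,0,0.06],[0,6,-1.4,0,0,0,0.09],[0,8,-1.7,0,0,0,0.12]]

```text
clock: 10.58
position: [623.4, -124.7, 85.1]
ee_rot: [-0.392, 0.92, 0.0, -0.0]
contact_force: [1.9, 0.0, -1.9]
gripper_width: -0.0
grasp_force: 1.0
```

Emit:
servo_tool:
  rows:
    - [[0,2,-0.5,0,0,0,0.03],[0,4,-1,0,0,0,0.06],[0,6,-1.4,0,0,0,0.09],[0,8,-1.7,0,0,0,0.12]]

```text
clock: 11.08
position: [619.7, -131.0, 85.1]
ee_rot: [-0.336, 0.942, 0.0, 0.0]
contact_force: [2.8, 3.4, -2.8]
gripper_width: -0.1
grasp_force: 2.5
```

```bash
python3 -c "
from h import *
pl()"
```

```text
axis in tool [17.9 65.8 -0.9] tool a 1.105 lever a if touching 1.107 Ftool [-4.3  0.9  2.8] t 11.075
```

Emit:
servo_tool:
  rows:
    - [[0,2,-0.5,0,0,0,0.03],[0,4,-1,0,0,0,0.06],[0,6,-1.4,0,0,0,0.09],[0,8,-1.7,0,0,0,0.12]]

```text
clock: 11.58
position: [616.1, -136.2, 85.2]
ee_rot: [-0.279, 0.96, 0.0, 0.002]
contact_force: [6.3, 7.2, -4.1]
gripper_width: 0.1
grasp_force: 4.3
```

Emit:
servo_tool:
  rows:
    - [[0,2,-0.5,0,0,0,0.03],[0,4,-1,0,0,0,0.06],[0,6,-1.4,0,0,0,0.09]]

```text
clock: 11.95
position: [609.8, -142.1, 85.3]
ee_rot: [-0.235, 0.972, -0.0, -0.0]
contact_force: [1.1, 0.8, -1.4]
gripper_width: -0.1
grasp_force: 0.6
```

```bash
python3 -c "
from h import *
pl()"
```

```text
axis in tool [17.3 66.  -0.7] tool a 1.315 lever a if touching 1.326 Ftool [-1.3  0.2  1.4] t 11.95
```

The force peaked at 9.6 N near 1.2 rad and then fell to about 1 N, so the lever probably clicked over. I'll look.

```bash
cat >> h.py <<'E'
def wp(X,p):
    c=p["R"]@X+p["t"]; th=np.arctan2(np.hypot(c[0],c[1]),c[2]); a=np.arctan2(c[1],c[0]); K=p["intrinsics"]
    return np.array([K[0,2]+K[0,0]*th*np.cos(a),K[1,2]+K[1,1]*th*np.sin(a)])
def look(name):
    import cv2
    p=arm.camera_params("wrist"); im=cv2.cvtColor(arm.get_image("wrist"),cv2.COLOR_RGB2BGR)
    for a in np.arange(1.0,2.01,.1):
        q=wp(V(v,(115*np.cos(a),-150-115*np.sin(a),96))[0],p).astype(int)
        cv2.drawMarker(im,q.tolist(),(0,255,0),0,6,1); cv2.putText(im,f"{a:.1f}",q.tolist(),0,.3,(255,0,0),1)
    cv2.imwrite(name,im)
E
python3 -c "
from h import *
look('pics/w2.png'); pl()"
```

```text
axis in tool [16.4 66.2 -0.6] tool a 1.315 lever a if touching 1.34 Ftool [ 0.6 -0.4  0.9] t 12.0
```

View pics/w2.png

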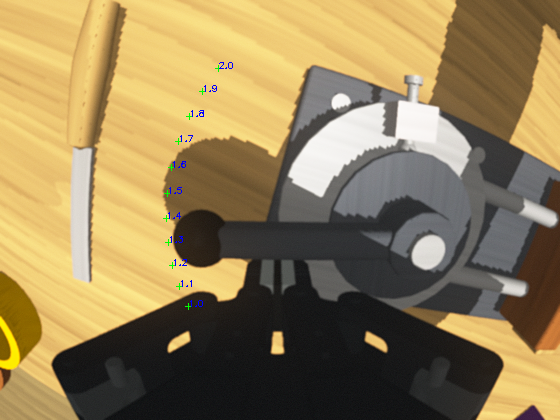

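The lever reads about 1.33 rad (ball at (200,238)), still next to the fingers. I'll back the fingers off a little, let time pass and measure again.

Emit:
servo_tool:
  rows:
    - [[0,-6,0,0,0,0,0],[0,-6,0,0,0,0,0],[0,-6,0,0,0,0,0]]

```text
clock: 12.38
position: [615.1, -139.6, 85.2]
ee_rot: [-0.236, 0.972, -0.0, -0.0]
contact_force: [0.0, 0.2, -0.3]
gripper_width: 0.0
grasp_force: 0.0
```

```bash
cat >> h.py <<'E'
def ball(name=None):
    # fit the lever angle: darkness in the ball's disc minus the ring outside, over angle, in the wrist picture
    import cv2
    p=arm.camera_params("wrist"); g=arm.get_image("wrist")
    if name: cv2.imwrite(name,cv2.cvtColor(g,cv2.COLOR_RGB2BGR))
    g=cv2.cvtColor(g,cv2.COLOR_RGB2GRAY).astype(float); best=[]
    ph=np.arange(0,6.283,.15)
    for a in np.arange(.3,2.8,.01):
        c=V(v,(98*np.cos(a),-150-98*np.sin(a),96))[0]; u=wp(c,p)
        e=wp(c+[0,0,0]+13*p["R"][0],p); r=np.linalg.norm(e-u)
        sm=lambda k,sel:cv2.remap(g.astype(np.float32),(u[0]+k*r*np.cos(sel)).astype(np.float32)[None],(u[1]+k*r*np.sin(sel)).astype(np.float32)[None],cv2.INTER_LINEAR,borderValue=0).mean()
        w=wp(V(v,(150*np.cos(a),-150-150*np.sin(a),96))[0],p)-u; t=np.arctan2(w[1],w[0]); out=t+np.arange(-1.9,1.91,.1)
        best.append((sm(1.2,out)-max(sm(.75,ph),sm(.4,ph)),a,u))
    b=max(best,key=lambda x:x[0]); print("ball score %.0f lever %.2f px %s"%(b[0],b[1],b[2].round(0)))
E
python3 -c "
from h import *
ball('pics/w3.png'); pl()"
```

```text
ball score 85 lever 1.56 px [207. 173.]
axis in tool [23.  66.2 -0.8] tool a 1.313 lever a if touching 1.238 Ftool [-0.7 -0.2 -0.7] t 12.425
```

View pics/w3.png

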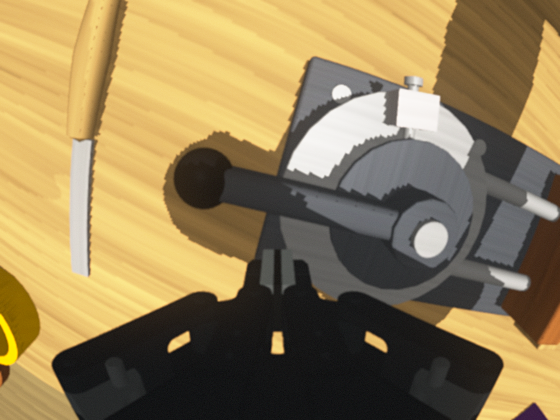

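The lever dropped by itself to about 1.55 rad (ball now at (205,178)), 0.25 past the crest, clear of the fingers. That matches the notch. I'll retreat and check that it rests there.

Emit:
servo_tool:
  rows:
    - [[0,-8,0,0,0,0,0],[0,-12,0,-30,0,0,0],[0,-12,0,-80,0,0,0],[0,-12,0,-120,0,0,0],[0,-12,0,-120,0,0,0],[0,-12,0,-120,0,0,0],[0,-12,0,-120,0,0,0]]

```text
clock: 13.3
position: [625.3, -133.7, 203.6]
ee_rot: [-0.236, 0.972, 0.0, -0.001]
contact_force: [-0.3, 0.1, -0.7]
gripper_width: 0.5
grasp_force: 0.0
```

```bash
python3 -c "
from h import *
ball('pics/w4.png'); pl()"
```

```text
ball score 88 lever 1.55 px [238. 134.]
axis in tool [ 34.5  65.6 117.8] tool a 1.313 lever a if touching 1.074 Ftool [ 0.1 -0.3  0.4] t 13.35
```

View pics/w4.png

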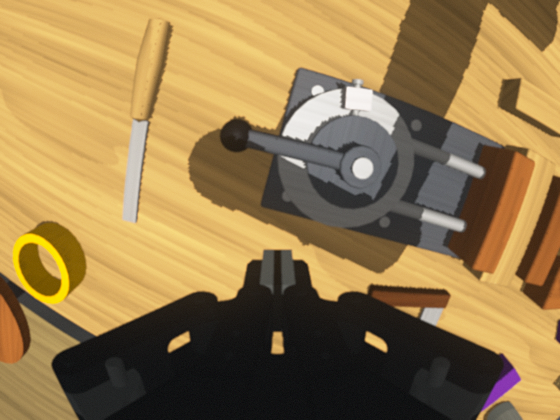

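The lever rests at 1.55 rad (ball at (236,134)), the blank is pinched between the jaws on the right, and the tools are undisturbed. Handing in.

```bash
python3 -c "
from bench import arm
print(arm.job_done())"
```

```text
the job is handed in; nothing more can be done
None
```

I clamped the blank at about 18 N, well under the 40 N limit. The lock lever clicked over once and rests in its notch at about 1.55 rad; the tools I could see lay untouched, and I handed the job in at about 13 s.

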